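# Vent the sample chamber and hold its gate open

### The job

Vent the small sample chamber by turning the black valve handle to 60 degrees open, so that its nose points at the raised pin. Then squeeze the chamber's two roof catches fully home, first the large one at the gate's free end and after it the small one nearer the hinge. Then swing the gate, which has an upright black post to take it by, past its detent until it stands wide open, about square to where it was shut, and finish while still holding it there in the gripper, because its spring pulls it back; leave the gauge, the steel disc, the jar and the brush alone.

Things in the scene. Friction and masses are not known exactly. Their poses are not given: they have to be found in the camera images.
- vent_valve: White fixed valve block, 100 x 100 mm, 40 mm high, with a round aluminium dial (top at 45 mm) and a black handle above its middle. It stands on the bench either left or right of the chamber, the gauge stand taking the other place. Origin: under the centre, at bench level; z up. On the dial a raised steel pin, 6 mm across and 6 mm tall, stands 40 mm from the axis at 60 degrees of opening; thin black ticks mark 0, 30 and 90 degrees.
- valve_grip (a point): Point on the valve handle's turning axis, 80 mm above the bench, where to grip. The handle is a black upright bar 12 mm thick, 63 mm long from nose end to tail end (nose 37 mm from the axis, 7 mm thick, tail 26 mm), from 60 to 92 mm above the bench. The point turns with the handle: its x axis runs along the bar, its -x end is the narrow nose; z up.
- valve_handle (a joint): Opening of the valve in rad: 0 shut (nose along -x of the valve block), growing anticlockwise seen from above, stop at 1.57. Wanted: 1.047 (60 degrees). Stays where it is left; about 0.06 N m of friction.
- chamber: Grey sample chamber fixed to the bench, a box 168 mm deep, 222 mm wide, roof 100 mm above the bench. Origin: at bench level under the gate's hinge axis. Its +x axis points from the gate into the box, away from the robot, its -y axis runs from the hinge along the shut gate, z up.
- main_catch_mid (a point): Large catch, at the gate's free end, on the roof: point half-way between its two upright steel cheeks (unsqueezed), 132 mm above the bench. Axes as the chamber's. The cheeks are plates facing y, 30 mm wide along x, 10 mm thick, reaching 150 mm above the bench; over their outer faces they measure 40 mm. The +y cheek is fixed; the -y cheek slides 12 mm towards it (then 28 mm over the outer faces) against about 5 N of friction and stays there.
- main_catch (a joint): Travel in m of the large catch's sliding cheek: 0 locked, 0.012 squeezed fully home, which draws its bolt clear of the gate.
- small_catch_mid (a point): Small catch, nearer the hinge, 90 mm from the large one: same point, axes, thickness, 40 mm width over the cheeks, motion and friction as the large catch, but its cheeks are 16 mm wide along x and reach 142 mm above the bench. This point is 132 mm above the bench.
- small_catch (a joint): Travel in m of the small catch's sliding cheek: 0 locked, 0.012 squeezed fully home.
- gate_grip (a point): Point on the centre line of the gate's black upright post, 150 mm above the bench, where to grip. The post is round, 16 mm across, and stands on the gate's top edge from 100 to 172 mm above the bench, 160 mm from the hinge axis (and 6 mm in front of it). The gate is an aluminium frame with a clear pane, 12 mm thick, 206 mm long, its underside 12 mm above the bench. Turns with the gate.
- gate_hinge (a point): Point on the gate's upright hinge axis at roof height, 100 mm above the bench; axes as the chamber's.
- gate (a joint): Angle of the gate in rad: 0 shut, growing as the free end swings out towards the robot (clockwise seen from above), stop at 1.6. A spring shuts it (about 0.1 N m at 0, 0.65 N m at 1.57) and a sprung ball detent resists between about 0.5 and 1.0, needing some 6 to 10 N at the post to pass. Let go when open, it springs right back through the detent. Both bolts must be drawn before it moves. Wide open means above 1.25.
- gauge_stand: Pressure gauge on a fixed foot 90 x 80 mm, 121 mm high, a bystander. Origin under its foot's centre.
- sample_disc: Loose steel sample disc, 40 mm across, 24 mm high, a bystander. Origin at its underside's centre.
- jar: Small loose jar, 40 mm across, 55 mm high, a bystander on the rear of the chamber's roof. Origin at its underside's centre.
- wire_brush: Loose brush, 150 mm long, lying on the bench, a bystander. Origin at its underside, mid-length.
Not all that is in view belongs to the job. What is shaped like the vent_valve but brown is not meant.

How it is judged:
On the way, in this order (a step that is already met when the one before it is completed fails the run):
1. the valve handle rests at 60 degrees, within 8 (value of joint valve_handle between 0.907 and 1.187 rad), for 0.3 s.
2. the large catch is squeezed home (value of joint main_catch above 0.01 m), for 0.2 s.
3. then the small catch is squeezed home (value of joint small_catch above 0.01 m), for 0.2 s.
4. the gate has swung past its detent (value of joint gate above 1.1 rad), for 0.1 s.
At the end, for the whole second after the job is handed in: The gate stands still, more than 1.25 rad (72 degrees) open, with the gripper's fingers holding it (over 1 N); both catches are still squeezed to 9 mm or more of their 12 mm; the valve handle still stands within 8 degrees of 60 (all of step 1 and value of joint gate above 1.25 rad and velocity of joint gate between -0.15 and 0.15 rad/s and contact force between the fingers and gate above 1 N and value of joint each of main_catch, small_catch above 0.009 m); the arm keeps its last pose, push and grip.
It fails at once if the steel disc is moved by more than 20 mm (distance of sample_disc from where it was at the start of the episode above 0.02 m).
It fails at once if the jar is moved by more than 20 mm or tipped (distance of jar from where it was at the start of the episode above 0.02 m or angle between jar's own z axis and vertical above 0.4 rad).
It fails at once if the brush is moved by more than 20 mm (distance of wire_brush from where it was at the start of the episode above 0.02 m).
It fails at once if the gauge is struck with more than 10 N (contact force between any of the arm, the fingers and gauge_stand above 10 N).
It also fails if it takes over 72 s, if anything falls off the work surface, if the arm or the gripper's body presses on something with over 40 N, if the wrist force passes 120 N, or if a joint passes its speed limit or range.

### The arm

A 6-joint arm with a two-finger parallel gripper is mounted at the origin on the work surface. World frame = base frame: x ahead of the robot, y to its left, z up, the work surface at z = 0. Lengths are in m, angles in rad, forces in N, time in s.
With the tool pointing down it reaches from about 0.35 to 0.975 m from the base axis. Payload 4.9 kg.
Tool frame: the origin (TCP) lies midway between the tips of the shut fingers; the grasp point (between the pads) lies 19 mm behind it; z points along the fingers, y is the line along which they close (so a half turn about z gives the same grasp; the last joint's range is limited). The gripper opens to 85 mm and grips with 20 to 120 N. Pads are 22 mm wide; open, the fingers measure 114 mm over their backs; the gripper's body (76 mm by 85 mm) begins 54 mm behind the grasp point. The pads swing forward as they close: fully open they stand 13 mm farther back than shut.
Start: joints at [1.087, 0.053, 1.613, -0, 1.476, -0.119], TCP at [0.223, 0.584, 0.231] pointing down, gripper open.
Joint ranges: [-3.01, 3.01], [-1.01, 2.22], [0.06, 2.58], [-1.02, 4.17], [0.09, 2.62], [-3.14, 3.14]. Speed limits (rad/s): [2.57, 2.57, 3.14, 3.14, 3.14, 3.14].

### API

Orientations are given as a rotation vector (axis times angle).
In Python, from station import ctrl, optics, job gives the robot as it stands.
- The arm moves only by the shell command python3 -m jog 'ROWS' [OPENING] [FORCE]. ROWS is JSON, a list of rows, each a list of 2 entries, a list of its own where there are three numbers: the shift along the tool's x, y, z in m, then the turn, a rotation vector about the tool's x, y, z in rad. A call has 1 to 5 rows; each row is the pose to reach, as a shift and turn from the pose commanded when the call began, along the tool's axes at that moment; what a row does not reach only later rows make up. A row lasts 1/10 s, in which the tool goes at most 50 mm and 8.59 degrees, less where a joint would pass 70% of its speed; a pose out of reach is approached as far as the arm can. A call with a gripper value outside its range is refused whole. OPENING is the opening, from 0 (shut) to 1 (fully open), set as the call begins (- or left out, the last holds). The fingers move at their own pace and stop on an object; FORCE is the grip in N (left out, the last holds). Time passes only in rows, so rows that repeat a pose let the fingers close. It gives the time, the measured TCP pose, the force, the opening and the grip force at its end, in the units of the state.
- ctrl.get_obs(): the state, without advancing time (a new reading comes with each control period).
- optics.get_image(name): name is "scene" or "top" or "wrist"; returns a dict with "image" (480x640x3 uint8, blue, green, red), "fx", "fy", "cx", "cy" (pixels), "rvec" (rotation vector, rad) and "tvec" (3), from world to camera coordinates, as OpenCV has them; the wrist camera has in their place "mount" (4x4, takes a point from camera to tool coordinates, whose origin is the TCP and whose axes are the flange's). Camera axes: x right, y down, z forward; pixel columns grow to the right and rows downward; lengths in m; the calibration is good to about 2 mm. A picture is of the moment at which its call begins: read the wrist's pose just before it. There is no depth.
- job.finish_job(): hands the job in; it is judged then, once.
The state is a dict: "t": time; "q": joint angles; "dq": joint speeds; "effort": joint torques, N m; "tool_pos": TCP position; "tool_rot": TCP orientation; "contact_force": force on the tool from outside, world axes, zero at the start; "wrist_torque": the same for the moment, N m; "opening": finger opening in m; "grip_force": force on a finger pad.
Only numpy, scipy, OpenCV 4.12 (cv2) and the standard library are available. Lean on these libraries where they do the work, as an engineer would, in place of code of your own. Each camera call takes 0.05 s, during which the arm holds its last target. There are 200 camera calls.

## Working session

There is one attempt and no reset: what is moved stays moved. The work goes in short steps, Python scripts to look and compute and a shell command to move; the robot and the scene stay as the last step left them, time stands still between calls to the robot, and variables do not carry over. Pictures are saved under pics/ and viewed, at most 12 in all, crops included, and the job is handed in when it is done.

```bash
ls; mkdir -p pics; python3 - <<'E'
from station import ctrl, optics, job
import cv2
o=ctrl.get_obs();print({k:o[k] for k in('t','tool_pos','tool_rot','opening','grip_force')})
for n in('scene','top'):
    d=optics.get_image(n);cv2.imwrite(f'pics/{n}0.png',d['image']);print(n,{k:d[k] for k in d if k!='image'})
E
```

```text
pics
{'t': 0.0, 'tool_pos': array([0.22265516, 0.58329889, 0.23002914]), 'tool_rot': array([-0.56968563, -3.08884719,  0.00316101]), 'opening': 0.08533721670155044, 'grip_force': 0.0}
scene {'fx': 512.2107313465873, 'fy': 512.2107313465873, 'cx': 321.9245384391481, 'cy': 243.18212363652174, 'rvec': array([ 2.14494037,  0.85443994, -0.38183626]), 'tvec': array([-0.44889549, -0.12267648,  1.34884245])}
top {'fx': 624.0971653004956, 'fy': 624.0971653004956, 'cx': 324.5868294097009, 'cy': 242.74050452611112, 'rvec': array([ 2.15326055, -2.11029353,  0.19467902]), 'tvec': array([0.07586361, 0.5407669 , 1.35271764])}
```

View pics/top0.png

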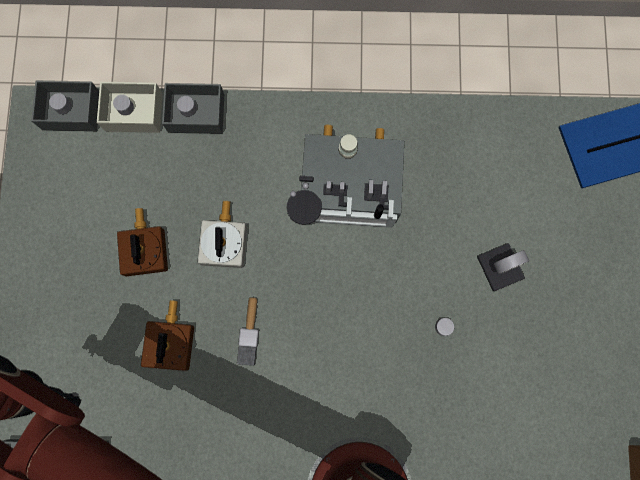

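View pics/scene0.png

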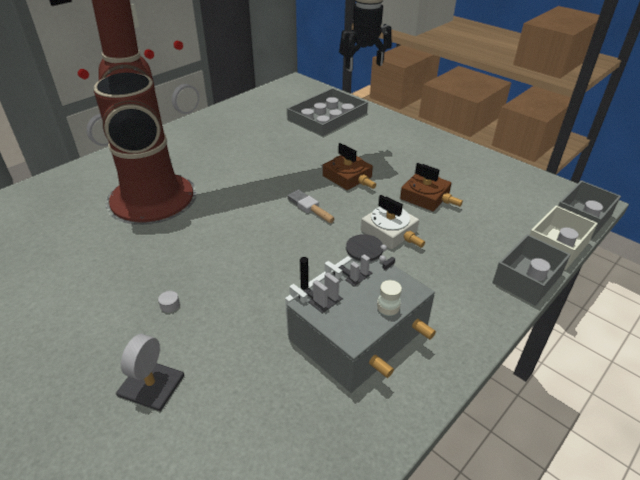

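Top view: the white valve is near (222,242), chamber at (353,180), post near (380,211), catches near (336,190) and (377,190). I'll enlarge these.

```bash
python3 - <<'E'
import cv2,numpy as np
t=cv2.imread('pics/top0.png');s=cv2.imread('pics/scene0.png')
def c(im,x,y,w,h,W,H):
    r=cv2.resize(im[y:y+h,x:x+w],(W,H),interpolation=cv2.INTER_CUBIC)
    k=W/w
    for i in range(0,w,10):
        cv2.line(r,(int((i)*k),0),(int(i*k),6 if (x+i)%50 else 14),(0,255,255),1)
    for i in range(0,h,10):
        cv2.line(r,(0,int(i*k)),(6 if (y+i)%50 else 14,int(i*k)),(0,255,255),1)
    return r
a=c(t,280,160,133,75,798,450)
cv2.imwrite('pics/c1.png',c(t,280,130,130,97,793,592)) 
b=np.hstack([c(t,190,190,70,90,400,514),c(s,350,180,70,90,400,514)])
cv2.imwrite('pics/c2.png',b)
cv2.imwrite('pics/c3.png',c(s,280,230,130,97,793,592))
E
```

```text
(no output)
```

View pics/c1.png

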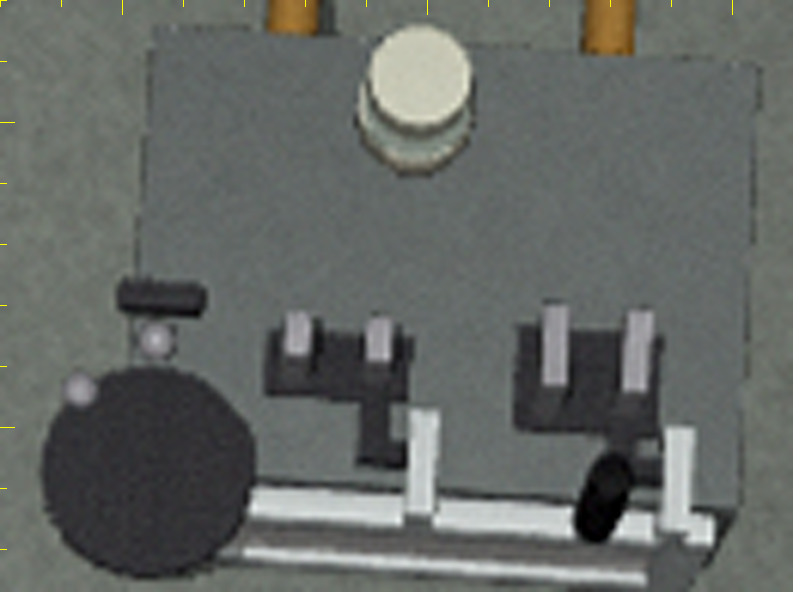

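View pics/c2.png

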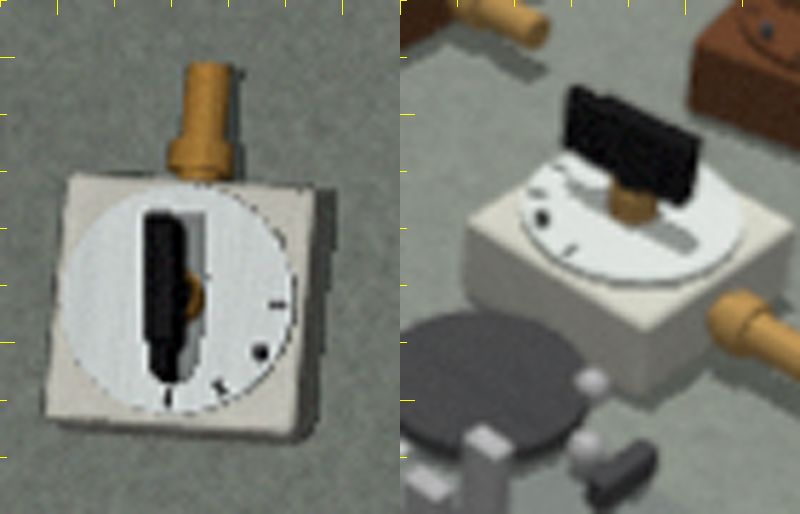

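View pics/c3.png

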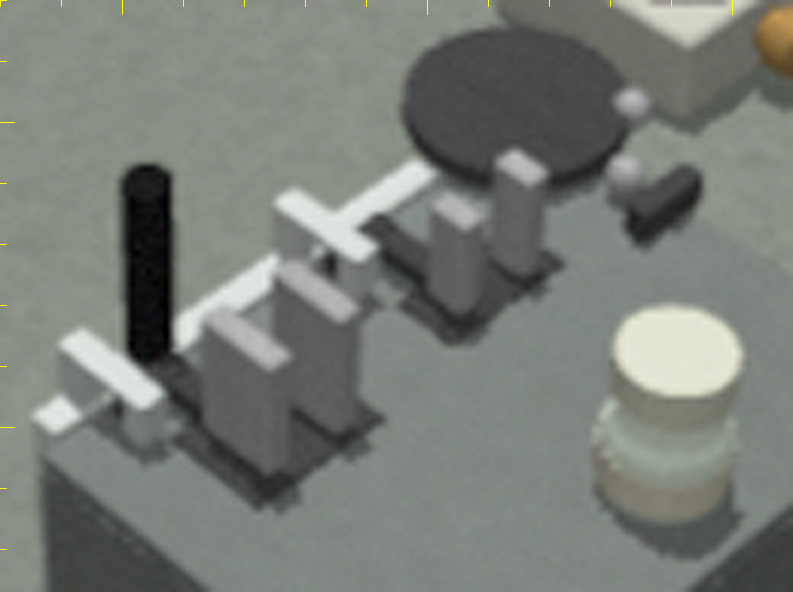

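Top crop: small cheeks' tops are at (329.0,184.8) and (342.1,185.7), large ones at (371.0,186.7) and (384.4,187.7), and the post top at (380.2,207.9). The valve nose sits at the 0 tick, and the pin is 60° anticlockwise from it. Scene crop: matching cheek tops are at (365.6,257.5), (355.1,264.4), (331.8,277.5) and (320.5,285.2), with the post at (304.1,259.2).

```bash
cat > h.py <<'E'
import numpy as np,cv2
from scipy.spatial.transform import Rotation as R
C={'scene':(512.21073,321.92454,243.18212,[2.14494037,0.85443994,-0.38183626],[-0.44889549,-0.12267648,1.34884245]),
'top':(624.0971653,324.58683,242.7405,[2.15326055,-2.11029353,0.19467902],[0.07586361,0.5407669,1.35271764])}
def px(n,u,v,z):
    f,cx,cy,r,t=C[n];M=R.from_rotvec(r).as_matrix();t=np.array(t)
    d=M.T@[(u-cx)/f,(v-cy)/f,1];o=-M.T@t
    return o+d*(z-o[2])/d[2]
def go(p,yaw,pos,rot):
    "shift/turn in tool axes to tool-down pose with closing line y at world angle yaw (mod pi)"
    T=R.from_rotvec(rot);best=None
    for k in (0,np.pi):
        a=yaw+k; y=np.array([np.cos(a),np.sin(a),0]);z=np.array([0,0,-1.]);x=np.cross(y,z)
        G=R.from_matrix(np.c_[x,y,z]);rv=(T.inv()*G).as_rotvec()
        if best is None or np.linalg.norm(rv)<np.linalg.norm(best):best=rv
    return T.inv().apply(np.array(p)-pos).round(4),best.round(4)
E
python3 - <<'E'
from h import *
P={'s+':((329,184.75),(365.6,257.5),.142),'s-':((342.1,185.7),(355.1,264.4),.142),'l+':((371,186.7),(331.8,277.5),.15),'l-':((384.4,187.7),(320.5,285.2),.15),'post':((380.2,207.9),(304.1,259.2),.172),'dial':((221.2,242.3),(390.6,217.3),.045)}
Q={}
for k,(a,b,z) in P.items():
    A,B=px('top',*a,z),px('scene',*b,z);Q[k]=(A+B)/2;print(k,A.round(4),B.round(4))
c=lambda u,v:(190+u/5.714,190+v/5.714)
for n,p,z in[('corners',(70,177),.04),('',(315,190),.04),('',(298,432),.04),('',(45,415),.04),('tail',(161,213),.092),('nose',(168,382),.092),('pin',(260,352),.051),('t0',(168,399),.045),('t90',(278,305),.045)]:
    print(n,px('top',*c(*p),z).round(4))
for k in(('s-','s+'),('l-','l+'),('l-','s-'),('l+','s+')):
    d=Q[k[1]]-Q[k[0]];print(k,np.linalg.norm(d),np.degrees(np.arctan2(d[1],d[0])))
print((Q['s+']+Q['s-'])/2,(Q['l+']+Q['l-'])/2)
E
```

```text
s+ [0.6476 0.0802 0.142 ] [0.6534 0.0783 0.142 ]
s- [0.6461 0.0523 0.142 ] [0.6515 0.0501 0.142 ]
l+ [ 0.6431 -0.0085  0.15  ] [ 0.649  -0.0114  0.15  ]
l- [ 0.6415 -0.0368  0.15  ] [ 0.6476 -0.0393  0.15  ]
post [ 0.5923 -0.026   0.172 ] [ 0.5967 -0.0281  0.172 ]
dial [0.5357 0.3188 0.045 ] [0.5419 0.3164 0.045 ]
corners [0.5848 0.3649 0.04  ]
 [0.5816 0.2676 0.04  ]
 [0.4846 0.2702 0.04  ]
 [0.4893 0.3695 0.04  ]
tail [0.5606 0.3193 0.092 ]
nose [0.4955 0.3134 0.092 ]
pin [0.5143 0.285  0.051 ]
t0 [0.4959 0.3209 0.045 ]
t90 [0.5341 0.2796 0.045 ]
('s-', 's+') 0.02807225273388299 86.51613091548671
('l-', 'l+') 0.028113048480308964 87.02772350925831
('l-', 's-') 0.0896990368197479 87.28093721410039
('l+', 's+') 0.08965653608367893 87.12023388929538
[0.64964989 0.06522841 0.142     ] [ 0.64528756 -0.02398515  0.15      ]
```

```bash
cat > g.py <<'E'
import sys
from h import *
from station import ctrl
o=ctrl.get_obs();a=[float(v) for v in sys.argv[1:5]]
print(o['t'],o['tool_pos'].round(4),*go(a[:3],np.radians(a[3]),o['tool_pos'],o['tool_rot']),o['q'].round(2))
E
python3 g.py .538 .3175 .17 92
```

```text
0.1 [0.2227 0.5834 0.2302] [-0.3894 -0.1358  0.0603] [-0.0018 -0.0007 -0.3997] [ 1.09  0.05  1.61  0.    1.48 -0.12]
```

```bash
python3 -m jog '[[[-0.045,-0.016,0.007],[0,0,-0.08]],[[-0.09,-0.031,0.014],[0,0,-0.16]],[[-0.135,-0.047,0.021],[0,0,-0.24]],[[-0.18,-0.063,0.028],[0,0,-0.32]],[[-0.225,-0.079,0.035],[0,0,-0.4]]]' 1 40; python3 g.py .538 .3175 .17 92
```

```text
t: 0.6
tool_pos: [0.4059, 0.4282, 0.1956]
tool_rot: [0.061, -3.141, 0.0]
contact_force: [-0.7, 0.8, 0.7]
opening: 0.0857
grip_force: 0.0
0.6 [0.4059 0.4282 0.1956] [-0.1278 -0.1158  0.0255] [-0.0003 -0.0005  0.0039] [ 0.69 -0.01  1.73  0.    1.42 -0.92]
```

```bash
python3 -m jog '[[[-0.035,-0.032,0.006],[0,0,0]],[[-0.07,-0.063,0.012],[0,0,0]],[[-0.1,-0.09,0.019],[0,0,0]],[[-0.128,-0.116,0.025],[0,0,0]],[[-0.128,-0.116,0.025],[0,0,0]]]' ; python3 g.py .538 .3175 .17 92; python3 - <<'E'
from station import optics,ctrl
import cv2
d=optics.get_image('wrist');cv2.imwrite('pics/w1.png',d['image']);print({k:d[k] for k in d if k!='image'})
E
```

```text
t: 1.1
tool_pos: [0.5391, 0.3148, 0.1695]
tool_rot: [0.047, -3.14, 0.003]
contact_force: [-0.7, -0.5, -0.4]
opening: 0.0855
grip_force: 0.0
1.1 [0.5391 0.3148 0.1695] [ 0.001   0.0027 -0.0005] [-0.0021 -0.0017 -0.0048] [ 0.41  0.1   1.67 -0.    1.38 -1.19]
{'fx': 333.52804926827037, 'fy': 333.52804926827037, 'cx': 318.95193285729164, 'cy': 235.49999489098536, 'mount': array([[ 9.44459380e-04, -9.46391774e-01, -3.23019686e-01,
         8.32939755e-02],
       [ 9.99999545e-01,  9.36140459e-04,  1.81113795e-04,
        -6.29915963e-04],
       [ 1.30987191e-04, -3.23019710e-01,  9.46392228e-01,
        -1.42596264e-01],
       [ 0.00000000e+00,  0.00000000e+00,  0.00000000e+00,
         1.00000000e+00]])}
```

View pics/w1.png

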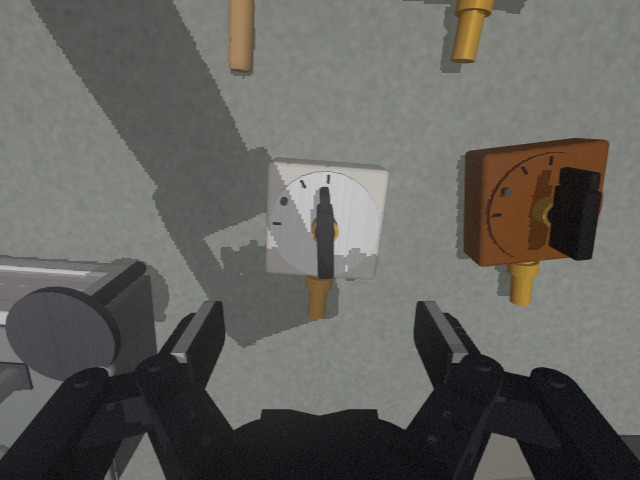

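The wrist view shows the dial centre at about (328,225), the nose at (324,188), the tail at (325,278), the pin at (284,201) and the 0 tick at (328,179).

```bash
cat >> h.py <<'E'
MT=np.array([[9.44459380e-04,-9.46391774e-01,-3.23019686e-01,8.32939755e-02],[9.99999545e-01,9.36140459e-04,1.81113795e-04,-6.29915963e-04],[1.30987191e-04,-3.23019710e-01,9.46392228e-01,-1.42596264e-01]])
def wx(u,v,z,pos,rot):
    T=R.from_rotvec(rot);d=T.apply(MT[:,:3]@[(u-318.952)/333.528,(v-235.5)/333.528,1]);o=T.apply(MT[:,3])+pos
    return o+d*(z-o[2])/d[2]
E
python3 - <<'E'
from h import *
from station import ctrl
o=ctrl.get_obs();p,r=o['tool_pos'],o['tool_rot'];print(p,r)
for n,a,z in[('dial',(328,225),.045),('nose',(324,188),.092),('tail',(325,278),.092),('pin',(284,201),.05),('t0',(328,179),.045),('t90',(277,223),.045),('post',(24,0),.1)]:print(n,wx(*a,z,p,r).round(4))
E
```

```text
[0.53770654 0.31651685 0.16993174] [ 4.96386849e-02 -3.13899987e+00  1.26414140e-03]
dial [0.5359 0.3234 0.045 ]
nose [0.496  0.3179 0.092 ]
tail [0.5621 0.3211 0.092 ]
pin [0.5154 0.287  0.05  ]
t0 [0.4974 0.3218 0.045 ]
t90 [0.5356 0.2806 0.045 ]
post [0.397  0.1508 0.1   ]
```

```bash
python3 g.py .536 .319 .061 93
```

```text
1.15 [0.5377 0.3165 0.1699] [0.0014 0.0026 0.1089] [-0.0007 -0.0022 -0.0207] [ 0.41  0.1   1.67  0.    1.38 -1.19]
```

```bash
python3 -m jog '[[[0.001,0.002,0.035],[0,0,-0.02]],[[0.001,0.002,0.07],[0,0,-0.02]],[[0.001,0.002,0.109],[0,0,-0.02]],[[0.001,0.002,0.109],[0,0,-0.02]],[[0.001,0.002,0.109],[0,0,-0.02]]]'; python3 -m jog '[[[0,0,0],[0,0,0]],[[0,0,0],[0,0,0]],[[0,0,0],[0,0,0]],[[0,0,0],[0,0,0]],[[0,0,0],[0,0,0]]]' 0 40;python3 -m jog '[[[0,0,0],[0,0,0]],[[0,0,0],[0,0,0]],[[0,0,0],[0,0,0]],[[0,0,0],[0,0,0]],[[0,0,0],[0,0,0]]]'; python3 g.py .536 .319 .061 147.5
```

```text
t: 1.65
tool_pos: [0.5348, 0.3209, 0.0621]
tool_rot: [0.088, -3.139, 0.001]
contact_force: [1.1, 0.4, 1.2]
opening: 0.0851
grip_force: 0.0
t: 2.15
tool_pos: [0.5363, 0.3196, 0.063]
tool_rot: [-0.087, 3.14, -0.003]
contact_force: [1.1, -23.8, 10.4]
opening: 0.0126
grip_force: 12.2
t: 2.65
tool_pos: [0.5364, 0.3189, 0.0632]
tool_rot: [-0.086, 3.14, -0.004]
contact_force: [-1.3, -5.8, 5.4]
opening: 0.0109
grip_force: 41.1
2.65 [0.5364 0.3189 0.0632] [0.0004 0.0001 0.0022] [-0.0024 -0.0012 -0.9487] [ 0.42  0.21  1.74 -0.    1.2  -1.21]
```

```bash
python3 -m jog '[[[0,0,0],[0,0,-0.1]],[[0,0,0],[0,0,-0.2]],[[0,0,0],[0,0,-0.3]],[[0,0,0],[0,0,-0.4]],[[0,0,0],[0,0,-0.475]]]'; python3 -m jog '[[[0,0,0],[0,0,-0.1]],[[0,0,0],[0,0,-0.2]],[[0,0,0],[0,0,-0.3]],[[0,0,0],[0,0,-0.4]],[[0,0,0],[0,0,-0.475]]]';python3 -m jog '[[[0,0,0],[0,0,0]],[[0,0,0],[0,0,0]],[[0,0,0],[0,0,0]],[[0,0,0],[0,0,0]],[[0,0,0],[0,0,0]]]'; python3 g.py .536 .319 .061 147.5
```

```text
t: 3.15
tool_pos: [0.5367, 0.318, 0.0632]
tool_rot: [0.827, -3.03, 0.007]
contact_force: [-0.5, -9.6, 5.5]
opening: 0.0113
grip_force: 41.1
t: 3.65
tool_pos: [0.5374, 0.3173, 0.0632]
tool_rot: [1.517, -2.75, 0.009]
contact_force: [1.7, -11.0, 4.3]
opening: 0.0113
grip_force: 41.0
t: 4.15
tool_pos: [0.5373, 0.3173, 0.0632]
tool_rot: [1.512, -2.752, 0.009]
contact_force: [2.6, -11.7, 5.3]
opening: 0.0115
grip_force: 41.0
4.15 [0.5373 0.3173 0.0632] [-0.0008  0.0021  0.0021] [-0.0045 -0.0039  0.0013] [ 0.42  0.21  1.74 -0.01  1.2  -2.16]
```

```bash
python3 -m jog '[[[0,0,0],[0,0,0]],[[0,0,0],[0,0,0]],[[0,0,0],[0,0,0]],[[0,0,0],[0,0,0]],[[0,0,0],[0,0,0]]]' 1;python3 -m jog '[[[0,0,-0.03],[0,0,0]],[[0,0,-0.06],[0,0,0]],[[0,0,-0.09],[0,0,0]],[[0,0,-0.12],[0,0,0]],[[0,0,-0.12],[0,0,0]]]';python3 -m jog '[[[0,0,0],[0,0,0]],[[0,0,0],[0,0,0]],[[0,0,0],[0,0,0]]]'; python3 - <<'E'
from station import optics,ctrl
import cv2
o=ctrl.get_obs();print(o['tool_pos'],o['tool_rot'])
d=optics.get_image('wrist');cv2.imwrite('pics/w2.png',d['image'])
E
```

```text
t: 4.65
tool_pos: [0.5357, 0.3205, 0.0622]
tool_rot: [1.514, -2.753, -0.0]
contact_force: [0.3, 0.0, -0.6]
opening: 0.082
grip_force: 0.0
t: 5.15
tool_pos: [0.5387, 0.3218, 0.1886]
tool_rot: [-1.509, 2.744, -0.001]
contact_force: [0.9, -0.1, 1.1]
opening: 0.0857
grip_force: 0.0
t: 5.45
tool_pos: [0.5349, 0.3199, 0.1801]
tool_rot: [1.512, -2.75, -0.0]
contact_force: [0.1, -0.2, 0.5]
opening: 0.0854
grip_force: 0.0
[0.53489356 0.31989993 0.18006863] [ 1.51172311e+00 -2.74994507e+00 -4.82917878e-04]
```

View pics/w2.png

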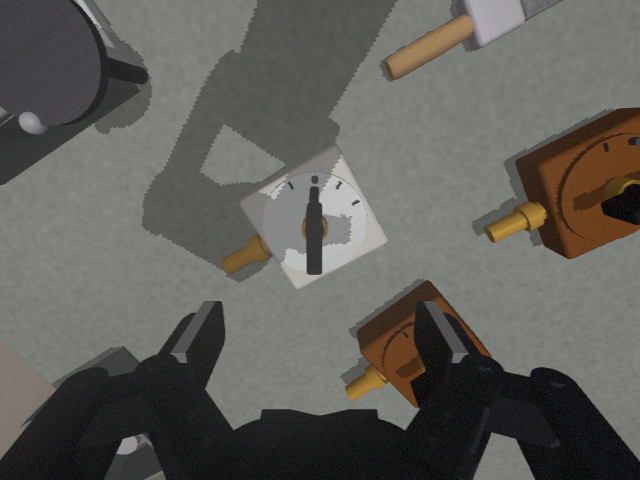

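The nose (315,188) lines up with the pin (315,179), so the valve is set. Next is the large catch.

```bash
python3 -m jog '[[[0,0,-0.03],[0,0,0.1]],[[0,0,-0.05],[0,0,0.2]],[[0,0,-0.05],[0,0,0.3]],[[0,0,-0.05],[0,0,0.4]],[[0,0,-0.05],[0,0,0.5]]]' 0.75 30; python3 g.py .6425 -.017 .225 87.2
```

```text
t: 6.0
tool_pos: [0.5356, 0.3202, 0.2314]
tool_rot: [0.779, -3.042, 0.0]
contact_force: [-0.5, -0.2, 0.1]
opening: 0.0641
grip_force: 0.0
6.0 [0.5356 0.3202 0.2314] [ 0.0682 -0.3471  0.0064] [-3.0e-04 -1.4e-03  5.5e-01] [ 0.42  0.05  1.61  0.    1.48 -1.65]
```

```bash
python3 -m jog '[[[0.009,-0.045,0],[0,0,0.1]],[[0.018,-0.09,0],[0,0,0.2]],[[0.027,-0.135,0],[0,0,0.3]],[[0.036,-0.18,0],[0,0,0.4]],[[0.045,-0.225,0],[0,0,0.5]]]'; python3 g.py .6425 -.017 .225 87.2
```

```text
t: 6.5
tool_pos: [0.6053, 0.0999, 0.2312]
tool_rot: [0.002, -3.14, 0.0]
contact_force: [0.9, -0.1, 0.6]
opening: 0.0638
grip_force: 0.0
6.5 [0.6053 0.0999 0.2312] [-0.037  -0.117   0.0062] [-0.0001 -0.0015  0.0502] [ 0.04  0.03  1.64  0.    1.48 -1.53]
```

```bash
python3 -m jog '[[[-0.012,-0.039,0.002],[0,0,0.03]],[[-0.025,-0.078,0.004],[0,0,0.05]],[[-0.037,-0.117,0.006],[0,0,0.05]],[[-0.037,-0.117,0.006],[0,0,0.05]],[[-0.037,-0.117,0.006],[0,0,0.05]]]'; python3 -m jog '[[[0,0,0],[0,0,0]],[[0,0,0],[0,0,0]]]';python3 - <<'E'
from station import optics,ctrl
import cv2
o=ctrl.get_obs();print(o['tool_pos'],o['tool_rot'])
d=optics.get_image('wrist');cv2.imwrite('pics/w3.png',d['image'])
E
python3 g.py .6425 -.017 .225 87.2
```

```text
t: 7.0
tool_pos: [0.6427, -0.0157, 0.225]
tool_rot: [-0.073, -3.139, -0.001]
contact_force: [1.2, 0.1, -0.0]
opening: 0.0641
grip_force: 0.0
t: 7.2
tool_pos: [0.6427, -0.0138, 0.2261]
tool_rot: [-0.068, -3.141, -0.0]
contact_force: [-0.1, -0.4, -0.3]
opening: 0.0638
grip_force: 0.0
[ 0.64272852 -0.01376521  0.22614324] [-6.75775872e-02 -3.14052630e+00 -4.31237201e-04]
7.25 [ 0.6428 -0.0138  0.2263] [ 0.0001 -0.0032  0.0013] [ 0.0001 -0.0001  0.0059] [-0.14  0.1   1.57  0.    1.47 -1.67]
```

View pics/w3.png

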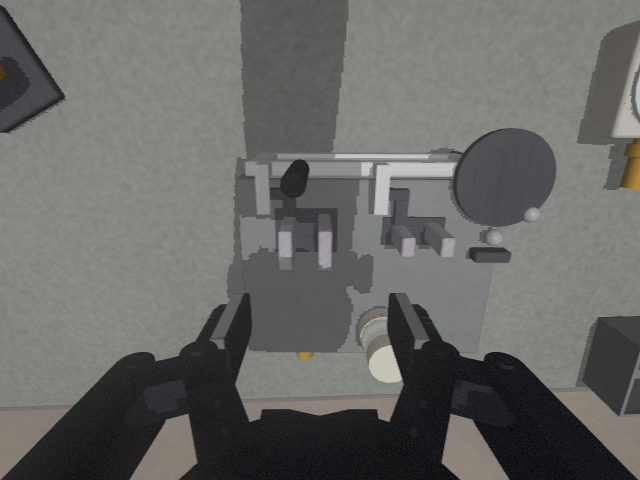

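```bash
python3 - <<'E'
from h import *
p=[.64273,-.01377,.22614];r=[-.0675776,-3.1405263,-.00043]
for n,a,z in[('l-',(285,245),.15),('l+',(325,254),.15),('s-',(406,246),.142),('s+',(446,246),.142),('l-top',(285,232),.15),('l-bot',(285,258),.15),('knob',(494,237),.12),('postbase',(291,191),.1),('posttop',(297,166),.172)]:print(n,wx(*a,z,p,r).round(4))
E
```

```text
l- [ 0.6401 -0.038   0.15  ]
l+ [ 0.648  -0.0103  0.15  ]
s- [0.6475 0.0487 0.142 ]
s+ [0.6487 0.0778 0.142 ]
l-top [ 0.6305 -0.0373  0.15  ]
l-bot [ 0.6499 -0.0387  0.15  ]
knob [0.6513 0.1236 0.12  ]
postbase [ 0.6119 -0.0358  0.1   ]
posttop [ 0.5833 -0.0246  0.172 ]
```

```bash
python3 -m jog '[[[0,-0.005,0.04],[0,0,0]],[[0,-0.005,0.08],[0,0,0]],[[0,-0.005,0.113],[0,0,0]],[[0,-0.005,0.113],[0,0,0]],[[0,-0.005,0.113],[0,0,0]]]'; python3 -m jog '[[[0,0,0],[0,0,0]],[[0,0,0],[0,0,0]],[[0,0,0],[0,0,0]],[[0,0,0],[0,0,0]],[[0,0,0],[0,0,0]]]' 0.3 30; python3 -m jog '[[[0,0,0],[0,0,0]],[[0,0,0],[0,0,0]],[[0,0,0],[0,0,0]],[[0,0,0],[0,0,0]],[[0,0,0],[0,0,0]]]' 0.2; python3 g.py .642 -.0185 .113 87.2
```

```text
t: 7.75
tool_pos: [0.6427, -0.0194, 0.1135]
tool_rot: [-0.069, -3.14, -0.0]
contact_force: [-0.2, -0.2, 0.9]
opening: 0.0643
grip_force: 0.0
t: 8.25
tool_pos: [0.6452, -0.0187, 0.1178]
tool_rot: [0.069, 3.135, 0.003]
contact_force: [-0.3, 5.3, 6.6]
opening: 0.0271
grip_force: 31.2
t: 8.75
tool_pos: [0.6451, -0.0187, 0.1178]
tool_rot: [0.069, 3.135, 0.003]
contact_force: [-1.7, 5.2, 6.1]
opening: 0.0274
grip_force: 31.2
8.75 [ 0.6451 -0.0187  0.1178] [0.0032 0.0001 0.0048] [0.0021 0.0062 0.0046] [-0.15  0.19  1.66  0.    1.29 -1.67]
```

```bash
python3 -m jog '[[[0,0,0],[0,0,0]],[[0,0,0],[0,0,0]],[[0,0,0],[0,0,0]],[[0,0,0],[0,0,0]]]' 0.72; python3 -m jog '[[[0,0,-0.04],[0,0,0]],[[0,0,-0.08],[0,0,0]],[[0,0.045,-0.085],[0,0,0]],[[0,0.088,-0.085],[0,0,0]],[[0,0.088,-0.085],[0,0,0]]]'; python3 -m jog '[[[0,0,0],[0,0,0]],[[0,0,0],[0,0,0]]]'; python3 g.py .6465 .070 .113 87.2;python3 - <<'E'
from station import optics
import cv2
d=optics.get_image('wrist');cv2.imwrite('pics/w4.png',d['image'])
E
```

```text
t: 9.15
tool_pos: [0.6427, -0.0203, 0.1132]
tool_rot: [-0.071, -3.141, 0.0]
contact_force: [0.7, 0.1, 0.4]
opening: 0.0618
grip_force: 0.0
t: 9.65
tool_pos: [0.6468, 0.0718, 0.1989]
tool_rot: [0.063, 3.14, 0.003]
contact_force: [-0.3, -0.7, 0.2]
opening: 0.0614
grip_force: 0.0
t: 9.85
tool_pos: [0.6465, 0.067, 0.1977]
tool_rot: [-0.071, -3.14, 0.001]
contact_force: [-0.2, -0.3, 0.3]
opening: 0.0614
grip_force: 0.0
9.85 [0.6465 0.067  0.1977] [0.0001 0.0031 0.0847] [-0.0005 -0.0009  0.0035] [-0.01  0.13  1.58 -0.    1.43 -1.54]
```

View pics/w4.png

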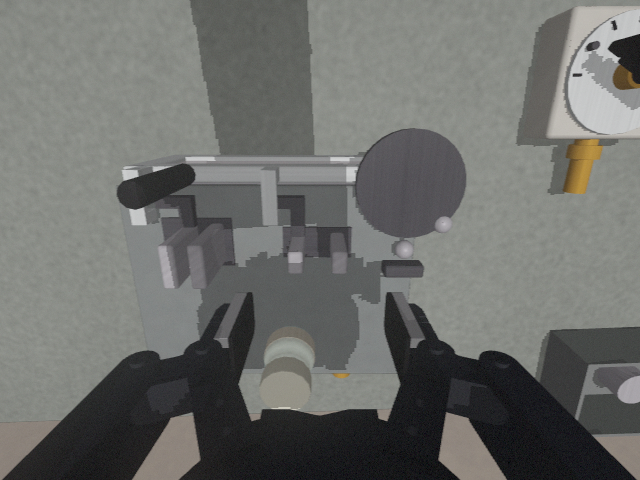

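The large catch's cheeks now stand close together, and the small catch is centred at about (317,260), midway between the fingers. Squeezing the small one now.

```bash
python3 -m jog '[[[0,0.003,0.03],[0,0,0]],[[0,0.003,0.06],[0,0,0]],[[0,0.003,0.085],[0,0,0]],[[0,0.003,0.085],[0,0,0]],[[0,0.003,0.085],[0,0,0]]]'; python3 -m jog '[[[0,0,0],[0,0,0]],[[0,0,0],[0,0,0]],[[0,0,0],[0,0,0]],[[0,0,0],[0,0,0]],[[0,0,0],[0,0,0]]]' 0.2 30; python3 -m jog '[[[0,0,0],[0,0,0]],[[0,0,0],[0,0,0]],[[0,0,0],[0,0,0]],[[0,0,0],[0,0,0]]]'; python3 g.py .6465 .070 .113 87.2
```

```text
t: 10.4
tool_pos: [0.6467, 0.0698, 0.1131]
tool_rot: [-0.072, -3.14, 0.0]
contact_force: [-0.6, -1.0, 1.0]
opening: 0.0615
grip_force: 0.0
t: 10.9
tool_pos: [0.6488, 0.0713, 0.1172]
tool_rot: [0.069, 3.136, 0.001]
contact_force: [-0.9, 2.5, 6.0]
opening: 0.027
grip_force: 32.9
t: 11.3
tool_pos: [0.6488, 0.0713, 0.1171]
tool_rot: [0.069, 3.136, 0.001]
contact_force: [-0.5, 2.7, 6.6]
opening: 0.0268
grip_force: 32.9
11.3 [0.6488 0.0713 0.1171] [ 0.0023 -0.0014  0.0041] [0.0007 0.0052 0.0047] [-0.    0.2   1.64  0.    1.29 -1.53]
```

```bash
python3 -m jog '[[[0,0,0],[0,0,0]],[[0,0,0],[0,0,0]],[[0,0,0],[0,0,0]],[[0,0,0],[0,0,0]]]' 0.72; python3 -m jog '[[[0,0,-0.04],[0,0,0]],[[0,0,-0.08],[0,0,0]],[[0.01,0,-0.12],[0,0,0]],[[0.03,-0.04,-0.12],[0,0,0]],[[0.05,-0.08,-0.12],[0,0,0]]]'; python3 g.py .592 -.027 .22 87.2; python3 - <<'E'
from h import *
print(wx(291,187,.172,[.64273,-.01377,.22614],[-.0675776,-3.1405263,-.00043]),wx(131,192,.172,[.6465,.067,.1977],[-.071,-3.14,.001]))
E
```

```text
t: 11.7
tool_pos: [0.6468, 0.0707, 0.1131]
tool_rot: [-0.071, -3.14, 0.0]
contact_force: [-0.4, 0.0, 0.1]
opening: 0.0614
grip_force: 0.0
t: 12.2
tool_pos: [0.5939, -0.0072, 0.2357]
tool_rot: [0.066, 3.137, -0.001]
contact_force: [0.4, -1.1, 0.2]
opening: 0.0619
grip_force: 0.0
12.2 [ 0.5939 -0.0072  0.2357] [ 0.0011 -0.0199  0.0157] [-0.0006  0.0042  0.0066] [-0.14 -0.03  1.68 -0.    1.48 -1.67]
[ 0.59545712 -0.02895633  0.172     ] [ 0.59296172 -0.02731883  0.172     ]
```

```bash
python3 -m jog '[[[0,-0.018,0],[0,0,0]],[[0,-0.018,0],[0,0,0]],[[0,-0.018,0],[0,0,0]]]' 0.65 60; python3 g.py .5935 -.0275 .135 87.2;python3 - <<'E'
from station import optics
import cv2
d=optics.get_image('wrist');cv2.imwrite('pics/w5.png',d['image'])
E
```

```text
t: 12.5
tool_pos: [0.5925, -0.0249, 0.2332]
tool_rot: [-0.072, -3.141, -0.001]
contact_force: [0.7, 0.4, 0.4]
opening: 0.0554
grip_force: 0.0
12.5 [ 0.5925 -0.0249  0.2332] [-0.0011 -0.0026  0.0982] [ 0.0006 -0.0001  0.0032] [-0.17 -0.02  1.69  0.    1.48 -1.69]
```

View pics/w5.png

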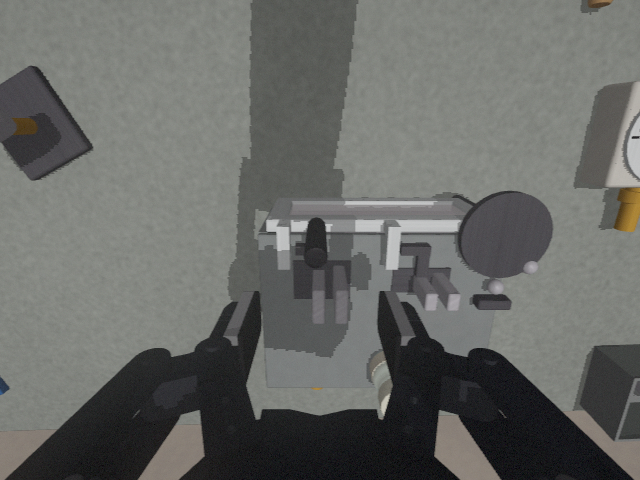

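Both catches are squeezed, and the post top is at (316,257), almost centred between the fingers. Descending and gripping.

```bash
python3 -m jog '[[[-0.001,-0.002,0.03],[0,0,0]],[[-0.001,-0.002,0.06],[0,0,0]],[[-0.001,-0.002,0.098],[0,0,0]],[[-0.001,-0.002,0.098],[0,0,0]],[[-0.001,-0.002,0.098],[0,0,0]]]'; python3 -m jog '[[[0,0,0],[0,0,0]],[[0,0,0],[0,0,0]],[[0,0,0],[0,0,0]],[[0,0,0],[0,0,0]],[[0,0,0],[0,0,0]]]' 0 60; python3 -m jog '[[[0,0,0],[0,0,0]],[[0,0,0],[0,0,0]],[[0,0,0],[0,0,0]]]'; python3 - <<'E'
from h import *
from station import ctrl
# post path in tool axes at shut: tool x=-ex, y=ey, turn + about tool z
for th in np.arange(0,1.5,.1):
    # chamber coords of post rel hinge
    a=-th;c,s=np.cos(a),np.sin(a);x=c*-.006-s*-.16;y=s*-.006+c*-.16
    print(round(th,2),round(-(x+.006),4),round(y+.16,4))
E
```

```text
t: 13.05
tool_pos: [0.5933, -0.026, 0.1349]
tool_rot: [-0.068, -3.139, -0.001]
contact_force: [-0.4, -1.1, 1.4]
opening: 0.0557
grip_force: 0.0
t: 13.55
tool_pos: [0.5949, -0.0275, 0.1379]
tool_rot: [0.07, 3.137, -0.002]
contact_force: [-0.3, -1.3, 6.3]
opening: 0.0144
grip_force: 58.6
t: 13.85
tool_pos: [0.5949, -0.0275, 0.1378]
tool_rot: [0.07, 3.137, -0.002]
contact_force: [0.7, -1.0, 5.9]
opening: 0.0145
grip_force: 58.6
0.0 -0.0 0.0
0.1 0.0159 0.0014
0.2 0.0317 0.0044
0.3 0.047 0.0089
0.4 0.0618 0.015
0.5 0.076 0.0225
0.6 0.0893 0.0313
0.7 0.1017 0.0415
0.8 0.113 0.0528
0.9 0.1231 0.0652
1.0 0.1319 0.0786
1.1 0.1393 0.0928
1.2 0.1453 0.1076
1.3 0.1498 0.123
1.4 0.1527 0.1387
```

```bash
python3 -m jog '[[[0.013,0.001,0],[0,0,0.08]],[[0.025,0.003,0],[0,0,0.16]],[[0.038,0.006,0],[0,0,0.24]],[[0.05,0.01,0],[0,0,0.32]],[[0.062,0.015,0],[0,0,0.4]]]'; python3 g.py .5 0 .135 87.2
```

```text
t: 14.35
tool_pos: [0.5337, -0.0097, 0.1378]
tool_rot: [0.697, 3.058, -0.0]
contact_force: [2.0, -0.3, 5.1]
opening: 0.0146
grip_force: 59.6
14.35 [ 0.5337 -0.0097  0.1378] [ 0.0345 -0.0059  0.0027] [-0.      0.0055 -0.3996] [-0.16 -0.09  1.92 -0.    1.31 -1.28]
```

Moving with low forces. Continuing through the detent.

```bash
python3 -m jog '[[[0.013,0.001,0],[0,0,0.08]],[[0.025,0.003,0],[0,0,0.16]],[[0.038,0.006,0],[0,0,0.24]],[[0.05,0.01,0],[0,0,0.32]],[[0.062,0.015,0],[0,0,0.4]]]'; python3 -m jog '[[[0.013,0.001,0],[0,0,0.08]],[[0.025,0.003,0],[0,0,0.16]],[[0.038,0.006,0],[0,0,0.24]],[[0.05,0.01,0],[0,0,0.32]],[[0.062,0.015,0],[0,0,0.4]]]'; python3 g.py .4463 .147 .135 87.2
```

```text
t: 14.85
tool_pos: [0.4848, 0.0298, 0.1378]
tool_rot: [1.29, 2.856, -0.0]
contact_force: [4.7, -2.4, 4.9]
opening: 0.0144
grip_force: 59.5
t: 15.35
tool_pos: [0.4544, 0.087, 0.1378]
tool_rot: [1.833, 2.545, 0.003]
contact_force: [3.5, -2.5, 5.2]
opening: 0.0145
grip_force: 59.5
15.35 [0.4544 0.087  0.1378] [0.0595 0.0113 0.0027] [ 0.0018  0.0058 -1.1996] [ 0.03 -0.28  2.08 -0.    1.34 -0.29]
```

```bash
python3 -m jog '[[[0.011,0.001,0],[0,0,0.07]],[[0.022,0.003,0],[0,0,0.14]],[[0.033,0.005,0],[0,0,0.21]],[[0.044,0.008,0],[0,0,0.28]],[[0.044,0.008,0],[0,0,0.28]]]'; python3 -m jog '[[[0,0,0],[0,0,0]],[[0,0,0],[0,0,0]],[[0,0,0],[0,0,0]],[[0,0,0],[0,0,0]],[[0,0,0],[0,0,0]]]'; python3 - <<'E'
from station import optics
import cv2,numpy as np
t=optics.get_image('top')['image'][150:290,180:410];s=optics.get_image('scene')['image'][170:350,270:440]
f=lambda i:cv2.resize(i,None,fx=3.2,fy=3.2)[:448]
a=cv2.resize(t,(490,300));b=cv2.resize(s,(300,300))
cv2.imwrite('pics/end.png',np.hstack([a,b]))
E
```

```text
t: 15.85
tool_pos: [0.4479, 0.1318, 0.1378]
tool_rot: [2.167, 2.269, 0.004]
contact_force: [1.1, -4.6, 6.1]
opening: 0.0141
grip_force: 59.7
t: 16.35
tool_pos: [0.4479, 0.1309, 0.1378]
tool_rot: [2.167, 2.269, 0.003]
contact_force: [-0.2, -2.7, 6.3]
opening: 0.0141
grip_force: 59.8
```

View pics/end.png

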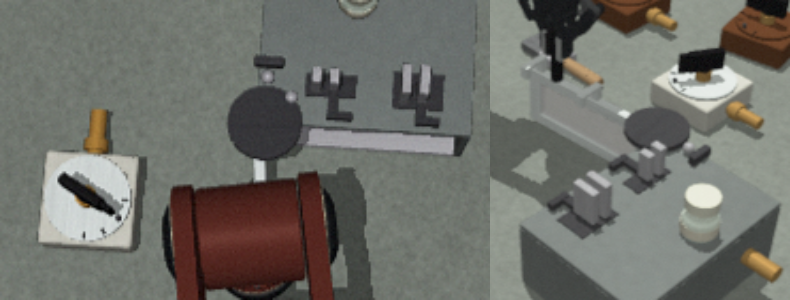

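The gate stands about square to the chamber and is held by its post. Both catches are squeezed and the valve nose is on the pin.

```bash
python3 -c "
from station import job
print(job.finish_job())"
```

```text
the job is handed in; nothing more can be done
None
```

The job is handed in at about 16 s of the 72 s allowed: the valve is at about 60° with its nose on the pin, the large then the small catch is squeezed home, and the gate is held about 85° open in the gripper; no verdict came back.

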